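Ease off the glue press by one turn

ROBOT

A 7-joint arm with a two-finger parallel gripper is mounted at the origin on the work surface. World frame = base frame: x ahead of the robot, y to its left, z up, the work surface at z = 0. Lengths are in m, angles in rad, forces in N, time in s.
With the tool pointing down it reaches from about 0.4 to 0.85 m from the base axis. Payload 10.4 kg.
Tool frame: the origin (TCP) lies midway between the tips of the shut fingers; the grasp point (between the pads) lies 19 mm behind it (r.grasp_offset is the distance from the TCP to the grasp point, in m); x points along the fingers, y is the direction in which the jaws open and shut, and the axes are right-handed (so a half turn about x gives the same grasp; the last joint's range is limited). The gripper opens to 87 mm and grips with 3 to 60 N. Pads are 19 mm wide; open, the fingers measure 117 mm over their backs; the gripper's body (75 mm by 190 mm) begins 51 mm behind the grasp point.
Start: joints at [1.183, 0.332, -0.065, 1.46, 0.022, 1.35, -0.088], TCP at [0.223, -0.584, 0.223] pointing down, gripper open.
Joint ranges: [-2.6, 2.6], [-0.5, 2.12], [-1.47, 1.34], [0.16, 2.42], [-1.27, 4.41], [0.06, 2.06], [-2.6, 2.6]. Speed limits (rad/s): [2.22, 2.22, 2.79, 2.79, 3.14, 3.14, 3.14].

INTERFACE

Orientations are given as a unit quaternion [x, y, z, w].
In Python, from bench import r, vision, close_job gives the robot as it stands. The module is installed in compiled form; this text tells all that it offers.
- The arm moves only by the shell command python3 -m pendant 'ROWS' [OPENING] [FORCE]. ROWS is text: rows parted by semicolons, each of 6 numbers parted by spaces: the shift along the tool's x, y, z in units of 0.25 m (1.0 is 0.25 m), then the turn, a rotation vector about the tool's x, y, z in units of 1.5 rad (1.0 is 1.5 rad). A call has 1 to 8 rows; each row is the pose to reach, as a shift and turn from the pose commanded when the call began, along the tool's axes at that moment; what a row does not reach only later rows make up. A row lasts 1/10 s, in which the tool goes at most 50 mm and 8.59 degrees, less where a joint would pass 70% of its speed; a pose out of reach is approached as far as the arm can. A call with a number of a shift or a turn outside -1 to 1 is refused whole. A call with a gripper value outside its range is refused whole. OPENING is the gripper command: -1 is shut, 1 is fully open, values between are in proportion, set as the call begins (- or left out, the last holds). The fingers move at their own pace and stop on an object; FORCE is the grip in N (left out, the last holds). Time passes only in rows, so rows that repeat a pose let the fingers close. It gives the time, the measured TCP pose, the force and the opening at its end, in the units of the state.
- r.read_state(): the state, without advancing time (a new reading comes with each control period).
- vision.camera(name): name is "side" or "top" or "wrist"; returns (picture, depth): 420x560x3 uint8, blue, green, red; 420x560 float32, m along the optical axis (not along the pixel's ray), 0 where there is no reading.
- vision.get_calibration(name): a dict with "camera_matrix" (3x3 intrinsics, pixels), "rvec" (rotation vector, rad) and "tvec" (3), from world to camera coordinates, as OpenCV has them. Camera axes: x right, y down, z forward; pixel columns grow to the right and rows downward; lengths in m; the calibration is good to about 2 mm. A picture is of the moment at which its call begins: read the wrist's pose just before it. get_calibration takes no time and is no camera call; for the wrist camera it gives the pose at the moment of the call.
- close_job(): hands the job in, once; it reports no verdict.
The state is a dict: "time": time; "joint_positions": joint angles; "joint_vel": joint speeds; "joint_torque": joint torques, N m; "ee_pos": TCP position; "eef_rot": TCP orientation; "ft_force": force on the tool from outside, world axes, zero at the start; "torque": the same for the moment, N m; "width": finger opening in m.
Only numpy, scipy, OpenCV 4.12 (cv2) and the standard library are available. Lean on these libraries where they do the work, as an engineer would, in place of code of your own. Each camera call takes 0.05 s, during which the arm holds its last target. There are 200 camera calls.

TASK

The glued-up blank in the bench screw press has set: ease the press off by pushing its hand wheel round by the upright handle, anticlockwise seen from above, through exactly one full turn, so that the handle comes back to stand where it began, and leave it there. Push the handle with the outside of the fingers, never gripping it, and do not disturb the blank in the press or the things standing on the bench.

Things in the scene. Friction and masses are not known exactly. Their poses are not given: they have to be found in the camera images.
- wheel (a joint): turn of the hand wheel about its upright axis, rad; grows anticlockwise seen from above (the loosening sense); starts anywhere from -1.2 to 1.2 and counts on past 6.28, so one turn adds 6.283. About 5 N at the handle moves it, it stays where it is left and does not coast. Its travel ends at -1.45 and 9.5
- wheel_centre (a point): point on the upright axis of the hand wheel, at the mid-height of its rim. Dark cast wheel lying level on top of the grey screw press: rim 189 mm across outside, rim bar 17 mm thick, three spokes, hub 46 mm across whose nut tops out 21 mm above this point; the rim's top is 8.5 mm above this point. The wheel rises 4 mm per turn with its screw
- handle_mid (a point): middle of the upright black revolving handle of the wheel: a round barrel about 23 mm in diameter and 49 mm tall (25 mm below to 24 mm above this point) that spins freely on its own pin, standing on the outer end of one spoke 75 mm from the wheel axis. This point lies 38 mm above the level of wheel_centre and travels on a 75 mm circle about it
- handle: the same handle: origin on the handle's axis at its foot, 29 mm below handle_mid; it spins freely about z, so its yaw says nothing
- press: grey bench screw press, bolted down: base plate 240 x 310 x 18 mm, two round columns, cross beam with its top 166 mm above the bench, column nuts up to 176 mm. Origin under the centre of the base plate, straight below the wheel axis; its columns stand at +-128 mm along its own y
- blank: glued two-ply wooden blank 150 x 180 x 20 mm lying in the press between two plywood cauls; origin at the centre of its underside. Leave alone
- caul_top: plywood caul 170 x 200 x 18 mm on the blank, under the platen's rubber facing; origin at the centre of its underside. Leave alone
- glue: bystander: white glue bottle, 60 mm in diameter, 170 mm tall, standing beside the press; origin at the centre of its foot
- mallet: bystander: carver's round wooden mallet standing on its head, 82 mm across, 220 mm tall; origin at the centre of its foot
- gourd: bystander: small dried gourd, 90 mm across, 120 mm tall, standing; origin at the centre of its foot
- brush: bystander: glue brush 180 mm long lying on the bench in front of the press

How it is judged:
By the outcome, as a careful person would: the job done as asked, in the order asked, and still so for the second after the job is handed in, with the robot touching nothing.
It also fails if it takes over 58 s, if anything falls off the work surface, if the arm or the gripper's body presses on something with over 40 N, if the wrist force passes 120 N, or if a joint passes its speed limit or range.

## Working session

There is one attempt and no reset: what is moved stays moved. The work goes in short steps, Python scripts to look and compute and a shell command to move; the robot and the scene stay as the last step left them, time stands still between calls to the robot, and variables do not carry over. Pictures are saved under pics/ and viewed, about 8 in all and at most 12, crops included, and the job is handed in when it is done.

```bash
mkdir -p pics; cat > h.py <<'E'
import numpy as np, cv2
from scipy.spatial.transform import Rotation as R
from bench import r, vision
def cal(n):
    c=vision.get_calibration(n); return np.array(c["camera_matrix"]),R.from_rotvec(np.ravel(c["rvec"])).as_matrix(),np.ravel(c["tvec"])
def cloud(n):
    K,M,t=cal(n); im,d=vision.camera(n)
    v,u=np.mgrid[:420,:560]
    P=np.stack([(u-K[0,2])/K[0,0]*d,(v-K[1,2])/K[1,1]*d,d],-1)
    W=(P-t)@M; W[d==0]=np.nan
    return im,W
E
python3 - <<'E'
from h import *
for n in("top","side"):
    im,W=cloud(n); cv2.imwrite(f"pics/{n}0.png",im); np.save(f"{n}0.npy",W)
    K,M,t=cal(n); print(n,-M.T@t,K[0,0])
s=r.read_state();print(s)
print(R.from_quat(s["eef_rot"]).as_matrix().round(3))
E
```

```text
top [0.42602767 0.07096199 1.1541644 ] 426.0133106621926
side [0.06974745 0.79473704 0.74027231] 419.7654416079032
{'time': 0.1, 'joint_positions': array([ 1.18339105,  0.33280489, -0.06471143,  1.46084695,  0.02162867,
        1.34991641, -0.0885173 ]), 'joint_vel': array([ 2.41419112e-04, -2.58682491e-03,  6.56495314e-05, -1.83345534e-03,
       -7.07038491e-05, -2.21288741e-04, -5.03028690e-04]), 'joint_torque': array([ 2.93715420e-03, -6.24546146e+01,  2.57460022e-02, -3.90716851e+01,
       -6.13193633e-02,  3.65263259e-02, -8.19286356e-06]), 'ee_pos': array([ 0.2228492 , -0.58354827,  0.22184086]), 'eef_rot': array([-0.69526449, -0.12870916,  0.69548558, -0.12783212]), 'ft_force': array([-0.86552169,  0.37684605, -0.55532091]), 'torque': array([-0.03132672,  0.02293801,  0.02906604]), 'width': 0.0870479307459167}
[[-0.001  0.357 -0.934]
 [ 0.001 -0.934 -0.357]
 [-1.    -0.001  0.   ]]
```

View pics/top0.png

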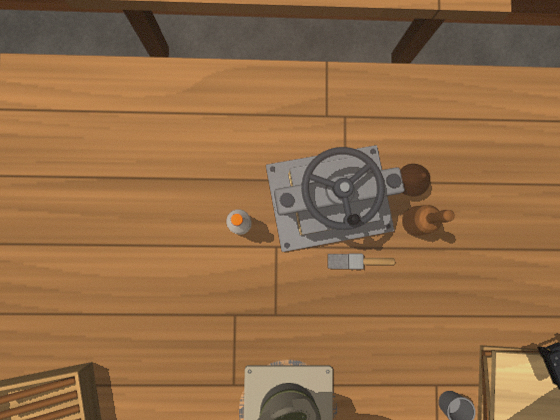

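View pics/side0.png

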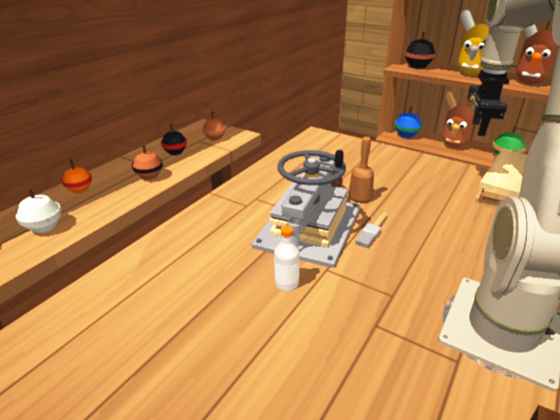

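The top view shows the wheel hub at about (344,187), the handle at (353,219), the gourd at (413,180), the mallet at (427,218), the glue at (238,222) and the brush at (345,262). Next I'll measure them.

```bash
python3 - <<'E'
from h import *
from scipy.optimize import least_squares
W=np.load("top0.npy")
def box(u0,u1,v0,v1): return W[v0:v1,u0:u1].reshape(-1,3)
P=box(295,395,140,240); P=P[~np.isnan(P).any(1)]
print("z hist",np.histogram(P[:,2],bins=np.arange(0,.36,.01)))
hub=W[182:193,339:350].reshape(-1,3); print("hub",hub.max(0),np.median(hub,0))
H=box(340,366,208,232); H=H[H[:,2]>np.nanmax(H[:,2])-.008]; print("handle top",len(H),np.median(H,0),H.min(0),H.max(0))
c0=np.median(W[185:190,342:347].reshape(-1,3),0)[:2]
for n,b in dict(glue=(222,256,205,240),gourd=(402,435,160,200),mallet=(412,460,200,236),col1=(278,296,192,210),col2=(388,401,173,190)).items():
    Q=box(*b); z=np.nanmax(Q[:,2]); T=Q[Q[:,2]>z-.03]; print(n,z.round(3),np.nanmedian(T,0).round(3),np.nanmedian(Q[Q[:,2]>.03],0).round(3))
d=np.hypot(*(P[:,:2]-c0).T)
zr=np.median(P[(d>.08)&(d<.1)&(P[:,2]>.19),2]); print("rim z",zr)
rim=P[(d>.07)&(d<.11)&(abs(P[:,2]-zr)<.012)]
f=least_squares(lambda p:np.hypot(rim[:,0]-p[0],rim[:,1]-p[1])-p[2],[*c0,.086],loss="soft_l1",f_scale=.003)
print("rim fit",f.x,len(rim))
W=np.load("side0.npy");Q=W.reshape(-1,3);m=(abs(Q[:,0]-f.x[0])<.12)&(abs(Q[:,1]-f.x[1])<.12)&(Q[:,2]>zr+.03)
Q=Q[m];print("side handle",len(Q),Q.min(0),Q.max(0),np.median(Q,0))
E
```

```text
z hist (array([ 720, 1453,  256,   29,    0,    2,   13,    9,    8, 1950,   70,
          0,    0,    9,   23,   47, 1386,  289,   42,   12,  719, 1685,
        111,    5,    9,   26,   74,    0,    0,    0,    0,    0,    0,
          0,    0]), array([0.  , 0.01, 0.02, 0.03, 0.04, 0.05, 0.06, 0.07, 0.08, 0.09, 0.1 ,
       0.11, 0.12, 0.13, 0.14, 0.15, 0.16, 0.17, 0.18, 0.19, 0.2 , 0.21,
       0.22, 0.23, 0.24, 0.25, 0.26, 0.27, 0.28, 0.29, 0.3 , 0.31, 0.32,
       0.33, 0.34, 0.35]))
hub [ 0.57326935 -0.09640731  0.22902884] [ 0.56062015 -0.10665675  0.22408653]
handle top 62 [ 0.48699166 -0.12107601  0.26505551] [ 0.47867163 -0.13145088  0.26179563] [ 0.49573934 -0.11219785  0.26965679]
glue 0.174 [0.488 0.134 0.17 ] [0.485 0.13  0.118]
gourd 0.165 [ 0.568 -0.257  0.164] [ 0.602 -0.316  0.076]
mallet 0.22 [ 0.501 -0.339  0.214] [ 0.498 -0.333  0.108]
col1 0.179 [0.535 0.017 0.168] [0.535 0.017 0.168]
col2 0.181 [ 0.584 -0.234  0.174] [ 0.584 -0.234  0.174]
rim z 0.21189438492985074
rim fit [ 0.55995953 -0.10596757  0.08541663] 1799
side handle 89 [ 0.47628254 -0.12681283  0.24209153] [ 0.49907041 -0.10785998  0.26825405] [ 0.48500814 -0.11456562  0.25713808]
```

```bash
python3 -m pendant '-0.4 0 0 0 0 0;-0.4 0 0 0 0 0;-0.4 -0.758 -0.836 0.114 0 0;-0.4 -0.758 -0.836 0.114 0 0;-0.4 -0.758 -0.836 0.114 0 0;-0.4 -0.758 -0.836 0.114 0 0;-0.4 -0.758 -0.836 0.114 0 0;-0.4 -0.758 -0.836 0.114 0 0' -1
cat >> h.py <<'E'
C=np.array([.560,-.106]); PH0=np.radians(191.3)
def rows(targets,yaw=None):
    """world TCP targets (x,y,z[,yaw of tool y, deg]) -> rows text from present pose"""
    s=r.read_state(); p=s["ee_pos"]; M=R.from_quat(s["eef_rot"])
    out=[]
    for q in targets:
        d=M.inv().apply(np.array(q[:3])-p)/.25; w=np.zeros(3)
        if len(q)>3:
            a=np.radians(q[3]); y=[np.cos(a),np.sin(a),0]; x=[0,0,-1]
            w=(M.inv()*R.from_matrix(np.c_[x,y,np.cross(x,y)])).as_rotvec()/1.5
        out.append(" ".join(f"{v:.3f}" for v in [*d,*w]))
    print(p.round(4),s["ft_force"].round(1),round(s["time"],2)); print(";".join(out))
E
python3 -c "
from h import *
rows([(.478,-.080,.33,-78.7)])"
```

```text
time: 0.9
ee_pos: [0.3522, -0.3287, 0.3226]
eef_rot: [0.704, 0.07, -0.704, 0.07]
ft_force: [-0.3, -1.3, 0.4]
width: 0.0309
[ 0.3522 -0.3287  0.3226] [-0.3 -1.3  0.4] 0.9
-0.029 -0.877 -0.689 0.000 -0.000 0.000
```

```bash
python3 -m pendant '-0.029 -0.877 -0.689 0 0 0;-0.029 -0.877 -0.689 0 0 0;-0.029 -0.877 -0.689 0 0 0;-0.029 -0.877 -0.689 0 0 0;-0.029 -0.877 -0.689 0 0 0;-0.029 -0.877 -0.689 0 0 0;-0.029 -0.877 -0.689 0 0 0;-0.029 -0.877 -0.689 0 0 0'
python3 - <<'E'
from h import *
rows([(.478,-.080,.233,-78.7)])
s=r.read_state();print(s["joint_positions"].round(2),s["width"])
im,W=cloud("wrist"); cv2.imwrite("pics/w1.png",im)
Q=W.reshape(-1,3);m=(Q[:,2]>.25)&(Q[:,2]<.28)&(np.hypot(Q[:,0]-.486,Q[:,1]+.121)<.03);Q=Q[m]
if len(Q): print(len(Q),np.median(Q,0),Q.min(0),Q.max(0))
E
```

```text
time: 1.7
ee_pos: [0.4773, -0.0838, 0.3294]
eef_rot: [-0.703, -0.069, 0.704, -0.069]
ft_force: [0.0, -0.5, -0.2]
width: 0.0003
[ 0.4773 -0.0838  0.3294] [ 0.  -0.5 -0.2] 1.7
0.386 -0.015 -0.006 -0.002 0.001 0.000
[ 0.63  0.01 -0.55  1.61  0.01  1.52 -1.3 ] 0.00025695607351474065
600 [ 0.4906636  -0.1198681   0.26366412] [ 0.4769433  -0.13243192  0.25014115] [ 0.49933123 -0.11055935  0.26742636]
```

View pics/w1.png

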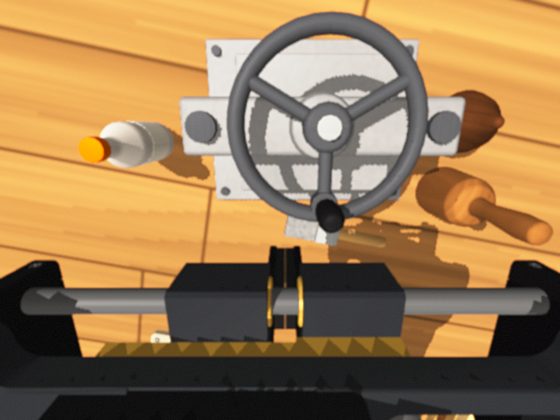

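The wrist view shows the handle at (330,214), the shut finger tips at (285,255) just on its loosening-push side, and nothing else near. Depth puts the handle at (0.488,-0.121), which agrees with the top view. Next I'll descend and compute the orbit.

```bash
python3 -m pendant '0.1 0 0 0 0 0;0.25 0 0 0 0 0;0.393 0 0 0 0 0;0.393 -0.01 0 0 0 0;0.393 -0.01 0 0 0 0'
cat >> h.py <<'E'
A,B,RB=.015,.0095,.0115
YAW=-78.7
def D(t):   # distance tool centre -> barrel axis along world dir t at touch
    a=np.radians(YAW); y=np.array([np.cos(a),np.sin(a)]); z=np.array([y[1],-y[0]])
    u=np.abs([t@y,t@z]); s=np.linspace(.015,.04,2501)
    g=np.hypot(np.maximum(s*u[0]-A,0),np.maximum(s*u[1]-B,0))
    return s[np.argmax(g>=RB)]
def tool(deg):  # handle turned deg from start
    ph=PH0+np.radians(deg); n=np.array([np.cos(ph),np.sin(ph)]); t=np.array([-n[1],n[0]])
    return (*(C+.075*n-D(t)*t), .231+.004*deg/360, YAW)
def seg(degs): rows([tool(d) for d in degs])
E
python3 -c "
from h import *
seg(np.linspace(-4,38,8))"
```

```text
time: 2.25
ee_pos: [0.4767, -0.0821, 0.2324]
eef_rot: [-0.704, -0.068, 0.704, -0.068]
ft_force: [0.4, -0.4, 1.1]
width: 0.0002
[ 0.4767 -0.0821  0.2324] [ 0.4 -0.4  1.1] 2.25
0.006 0.032 -0.016 -0.003 0.000 0.000;0.005 0.063 -0.005 -0.003 0.000 0.000;0.005 0.095 0.003 -0.003 0.000 0.000;0.005 0.126 0.009 -0.003 0.000 0.000;0.005 0.156 0.012 -0.003 0.000 0.000;0.004 0.186 0.011 -0.003 0.000 0.000;0.004 0.219 0.007 -0.003 0.000 0.000;0.004 0.252 -0.001 -0.003 0.000 0.000
```

```bash
python3 -m pendant '0.006 0.032 -0.016 0 0 0;0.005 0.063 -0.005 0 0 0;0.005 0.095 0.003 0 0 0;0.005 0.126 0.009 0 0 0;0.005 0.156 0.012 0 0 0;0.004 0.186 0.011 0 0 0;0.004 0.219 0.007 0 0 0;0.004 0.252 -0.001 0 0 0'
python3 - <<'E'
from h import *
seg(np.linspace(43,80,8))
im,W=cloud("top"); cv2.imwrite("pics/t2.png",cv2.resize(im[120:270,240:440],None,fx=3,fy=3))
E
```

```text
time: 3.05
ee_pos: [0.4896, -0.1429, 0.2317]
eef_rot: [0.704, 0.069, -0.704, 0.068]
ft_force: [-3.9, 5.5, 3.2]
width: 0.0006
[ 0.4896 -0.1429  0.2317] [-3.9  5.5  3.2] 3.05
0.001 0.032 -0.008 -0.002 -0.001 0.001;0.001 0.061 -0.024 -0.002 -0.001 0.001;0.000 0.090 -0.043 -0.002 -0.001 0.001;0.000 0.116 -0.066 -0.002 -0.001 0.001;-0.000 0.139 -0.091 -0.002 -0.001 0.001;-0.000 0.159 -0.116 -0.002 -0.001 0.001;-0.001 0.176 -0.143 -0.002 -0.001 0.001;-0.001 0.191 -0.170 -0.002 -0.001 0.001
```

View pics/t2.png

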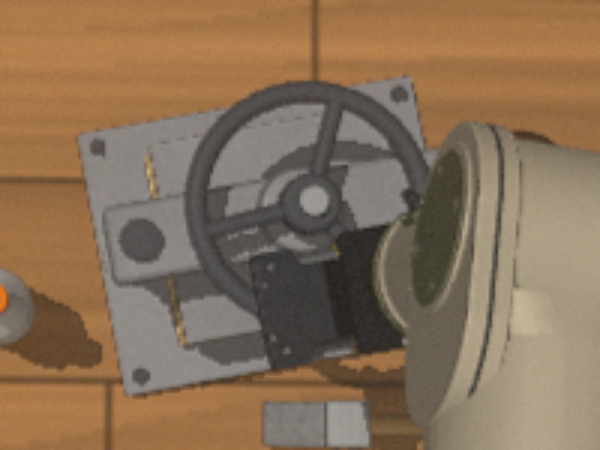

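The crop shows the spokes turned about 35° with the handle under the gripper, as planned. I'll continue.

```bash
python3 -m pendant '0 0.032 -0.008 0 0 0;0 0.061 -0.024 0 0 0;0 0.090 -0.043 0 0 0;0 0.116 -0.066 0 0 0;0 0.139 -0.091 0 0 0;0 0.159 -0.116 0 0 0;-0.001 0.176 -0.143 0 0 0;-0.001 0.191 -0.170 0 0 0'
python3 -c "
from h import *
seg(np.linspace(86,128,8))"
```

```text
time: 3.9
ee_pos: [0.5393, -0.1842, 0.2312]
eef_rot: [-0.703, -0.067, 0.705, -0.068]
ft_force: [-5.7, -2.1, 2.5]
width: 0.0004
[ 0.5393 -0.1842  0.2312] [-5.7 -2.1  2.5] 3.9
-0.003 0.003 -0.038 -0.004 0.001 -0.001;-0.003 0.012 -0.069 -0.004 0.001 -0.001;-0.004 0.018 -0.100 -0.004 0.001 -0.001;-0.004 0.021 -0.131 -0.004 0.001 -0.001;-0.004 0.021 -0.161 -0.004 0.001 -0.001;-0.005 0.019 -0.190 -0.004 0.001 -0.001;-0.005 0.015 -0.218 -0.004 0.001 -0.001;-0.005 0.010 -0.244 -0.004 0.001 -0.001
```

```bash
python3 -m pendant '-0.003 0.003 -0.038 0 0 0;-0.003 0.012 -0.069 0 0 0;-0.004 0.018 -0.100 0 0 0;-0.004 0.021 -0.131 0 0 0;-0.004 0.021 -0.161 0 0 0;-0.005 0.019 -0.190 0 0 0;-0.005 0.015 -0.218 0 0 0;-0.005 0.010 -0.244 0 0 0'
python3 -c "
from h import *
seg(np.linspace(134,176,8))"
```

```text
time: 4.7
ee_pos: [0.5993, -0.1747, 0.2319]
eef_rot: [-0.703, -0.067, 0.705, -0.068]
ft_force: [-6.2, -2.8, -0.0]
width: 0.0002
[ 0.5993 -0.1747  0.2319] [-6.2 -2.8 -0. ] 4.7
-0.002 -0.007 -0.027 -0.004 0.002 -0.001;-0.003 -0.020 -0.055 -0.004 0.002 -0.001;-0.003 -0.036 -0.083 -0.004 0.002 -0.001;-0.003 -0.057 -0.109 -0.004 0.002 -0.001;-0.004 -0.083 -0.135 -0.004 0.002 -0.001;-0.004 -0.113 -0.157 -0.004 0.002 -0.001;-0.005 -0.143 -0.176 -0.004 0.002 -0.001;-0.005 -0.175 -0.190 -0.004 0.002 -0.001
```

```bash
python3 -m pendant '-0.002 -0.007 -0.027 0 0 0;-0.003 -0.020 -0.055 0 0 0;-0.003 -0.036 -0.083 0 0 0;-0.003 -0.057 -0.109 0 0 0;-0.004 -0.083 -0.135 0 0 0;-0.004 -0.113 -0.157 0 0 0;-0.005 -0.143 -0.176 0 0 0;-0.005 -0.175 -0.190 0 0 0'
python3 -c "
from h import *
seg(np.linspace(182,224,8))"
```

```text
time: 5.5
ee_pos: [0.6389, -0.1242, 0.2334]
eef_rot: [0.704, 0.066, -0.704, 0.068]
ft_force: [0.4, -6.3, -0.5]
width: 0.0005
[ 0.6389 -0.1242  0.2334] [ 0.4 -6.3 -0.5] 5.5
0.002 -0.038 -0.008 -0.005 0.000 -0.002;0.001 -0.069 -0.016 -0.005 0.000 -0.002;0.001 -0.100 -0.022 -0.005 0.000 -0.002;0.000 -0.130 -0.024 -0.005 0.000 -0.002;0.000 -0.161 -0.024 -0.005 0.000 -0.002;-0.000 -0.193 -0.020 -0.005 0.000 -0.002;-0.001 -0.226 -0.011 -0.005 0.000 -0.002;-0.001 -0.260 0.003 -0.005 0.000 -0.002
```

```bash
python3 -m pendant '0.001 -0.038 -0.008 0 0 0;0.001 -0.069 -0.016 0 0 0;0.001 -0.100 -0.022 0 0 0;0 -0.130 -0.024 0 0 0;0 -0.161 -0.024 0 0 0;0 -0.193 -0.020 0 0 0;-0.001 -0.226 -0.011 0 0 0;-0.001 -0.260 0.003 0 0 0'
python3 -c "
from h import *
seg(np.linspace(230,272,8))"
```

```text
time: 6.3
ee_pos: [0.6266, -0.0596, 0.2342]
eef_rot: [0.705, 0.066, -0.703, 0.068]
ft_force: [6.3, -3.6, -1.3]
width: 0.0007
[ 0.6266 -0.0596  0.2342] [ 6.3 -3.6 -1.3] 6.3
0.002 -0.030 0.022 -0.004 -0.002 -0.002;0.002 -0.062 0.046 -0.004 -0.002 -0.002;0.002 -0.090 0.073 -0.004 -0.002 -0.002;0.001 -0.114 0.102 -0.004 -0.002 -0.002;0.001 -0.134 0.132 -0.004 -0.002 -0.002;0.000 -0.150 0.162 -0.004 -0.002 -0.002;-0.000 -0.162 0.194 -0.004 -0.002 -0.002;-0.000 -0.171 0.225 -0.004 -0.002 -0.002
```

```bash
python3 -m pendant '0.002 -0.030 0.022 0 0 0;0.002 -0.062 0.046 0 0 0;0.002 -0.090 0.073 0 0 0;0.001 -0.114 0.102 0 0 0;0.001 -0.134 0.132 0 0 0;0 -0.150 0.162 0 0 0;0 -0.162 0.194 0 0 0;0 -0.171 0.225 0 0 0'
python3 -c "
from h import *
seg(np.linspace(278,320,8))"
```

```text
time: 7.1
ee_pos: [0.5635, -0.027, 0.2346]
eef_rot: [0.705, 0.068, -0.702, 0.068]
ft_force: [6.8, -1.0, -0.6]
width: 0.0003
[ 0.5635 -0.027   0.2346] [ 6.8 -1.  -0.6] 7.1
0.002 -0.002 0.033 -0.003 -0.003 -0.001;0.001 -0.005 0.064 -0.003 -0.003 -0.001;0.001 -0.005 0.094 -0.003 -0.003 -0.001;0.001 -0.003 0.123 -0.003 -0.003 -0.001;0.000 0.001 0.151 -0.003 -0.003 -0.001;-0.000 0.006 0.177 -0.003 -0.003 -0.001;-0.000 0.015 0.203 -0.003 -0.003 -0.001;-0.001 0.027 0.231 -0.003 -0.003 -0.001
```

```bash
python3 -m pendant '0.002 -0.002 0.033 0 0 0;0.001 -0.005 0.064 0 0 0;0.001 -0.005 0.094 0 0 0;0.001 -0.003 0.123 0 0 0;0 0.001 0.151 0 0 0;0 0.006 0.177 0 0 0;0 0.015 0.203 0 0 0;-0.001 0.027 0.231 0 0 0'
python3 -c "
from h import *
seg([325,330,335,340,345,348,351,351])"
```

```text
time: 7.9
ee_pos: [0.5074, -0.0426, 0.2347]
eef_rot: [0.705, 0.069, -0.703, 0.068]
ft_force: [2.1, 6.0, -1.5]
width: 0.0002
[ 0.5074 -0.0426  0.2347] [ 2.1  6.  -1.5] 7.9
0.000 0.022 0.022 -0.001 -0.002 0.001;0.000 0.039 0.045 -0.001 -0.002 0.001;-0.000 0.058 0.066 -0.001 -0.002 0.001;-0.000 0.081 0.087 -0.001 -0.002 0.001;-0.001 0.106 0.105 -0.001 -0.002 0.001;-0.001 0.122 0.114 -0.001 -0.002 0.001;-0.001 0.137 0.123 -0.001 -0.002 0.001;-0.001 0.137 0.123 -0.001 -0.002 0.001
```

```bash
python3 -m pendant '0 0.022 0.022 0 0 0;0 0.039 0.045 0 0 0;0 0.058 0.066 0 0 0;0 0.081 0.087 0 0 0;-0.001 0.106 0.105 0 0 0;-0.001 0.122 0.114 0 0 0;-0.001 0.137 0.123 0 0 0;-0.001 0.137 0.123 0 0 0'
python3 -c "
from h import *
a=tool(351); p=np.array(a[:3])
rows([(p[0]-.003,p[1]+.02,p[2],YAW),(.4773,-.0838,.3294,YAW)])"
```

```text
time: 8.7
ee_pos: [0.4832, -0.0834, 0.2346]
eef_rot: [0.704, 0.068, -0.704, 0.068]
ft_force: [-1.2, 3.6, 1.3]
width: 0.0005
[ 0.4832 -0.0834  0.2346] [-1.2  3.6  1.3] 8.7
-0.001 -0.085 -0.008 -0.003 -0.000 0.000;-0.379 -0.003 0.023 -0.003 -0.000 0.000
```

```bash
python3 -m pendant '0 -0.085 -0.008 0 0 0;0 -0.085 -0.008 0 0 0;-0.19 -0.085 -0.008 0 0 0;-0.379 -0.06 0 0 0 0;-0.379 -0.003 0.023 0 0 0;-0.379 -0.003 0.023 0 0 0;-0.379 -0.003 0.023 0 0 0'
python3 - <<'E'
from h import *
s=r.read_state(); print(s["ee_pos"],s["ft_force"])
im,W=cloud("wrist"); cv2.imwrite("pics/w2.png",im); np.save("w2.npy",W)
old=cv2.imread("pics/w1.png")
for i in(old,im):   # handle: darkest blob in region
    g=cv2.cvtColor(i,cv2.COLOR_BGR2GRAY)[180:245,290:370]; m=((g<32)*255).astype(np.uint8)
    n,l,st,c=cv2.connectedComponentsWithStats(m); k=1+st[1:,4].argmax(); print("blob",c[k]+[290,180],st[k])
Q=W.reshape(-1,3);m=(Q[:,2]>.25)&(Q[:,2]<.28)&(np.hypot(Q[:,0]-.486,Q[:,1]+.116)<.035);Q=Q[m]
print(len(Q),np.median(Q,0),Q.min(0),Q.max(0))
cv2.imwrite("pics/cmp.png",np.hstack([cv2.resize(i[90:250,230:430],None,fx=2,fy=2) for i in(old,im)]))
E
```

```text
time: 9.4
ee_pos: [0.4771, -0.0838, 0.3281]
eef_rot: [-0.703, -0.068, 0.704, -0.068]
ft_force: [-0.4, 0.4, -0.2]
width: 0.0007
[ 0.47706462 -0.0838189   0.32809959] [-0.41635932  0.44651573 -0.18110237]
blob [328.39808153 211.25899281] [ 27  20  27  30 417]
blob [312.38625592 211.07819905] [ 10  19  27  31 422]
654 [ 0.48967593 -0.1047083   0.26723593] [ 0.47531298 -0.11738713  0.25007314] [ 0.49789667 -0.09486123  0.27134283]
```

View pics/cmp.png

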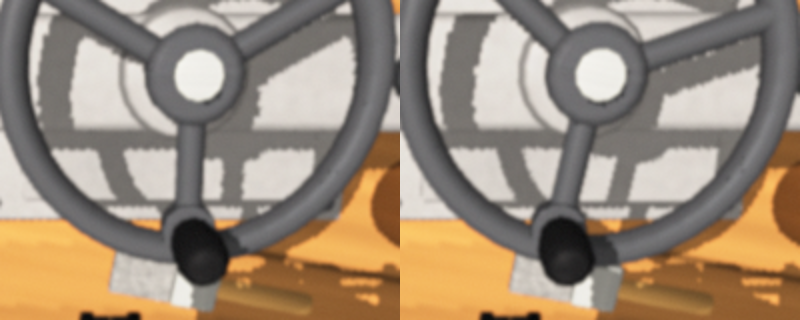

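Same camera pose, so the comparison is direct. The handle (left half ≈(200,250), right half ≈(567,250)) is 15.2 mm, about 11.6°, short of its start. Contact offset works out at 22 mm, less than I assumed. I'll push the last 15 mm.

```bash
python3 -c "
from h import *
rows([(.478,-.06,.328,YAW),(.479,-.06,.2345,YAW)]+[tuple([.4832+k*.196,-.0834-k*.981,.2348,YAW]) for k in (0,.008,.0144)])"
```

```text
[ 0.477  -0.0833  0.3278] [ 0.2  0.1 -0.4] 9.45
-0.001 -0.091 -0.022 -0.002 0.001 0.000;0.373 -0.090 -0.026 -0.002 0.001 0.000;0.372 0.006 -0.025 -0.002 0.001 0.000;0.372 0.038 -0.025 -0.002 0.001 0.000;0.372 0.063 -0.025 -0.002 0.001 0.000
```

```bash
python3 -m pendant '0 -0.091 -0.022 0 0 0;0.15 -0.091 -0.022 0 0 0;0.372 -0.090 -0.025 0 0 0;0.372 -0.090 -0.025 0 0 0;0.372 0.006 -0.025 0 0 0;0.372 0.038 -0.025 0 0 0;0.372 0.063 -0.025 0 0 0;0.372 0.063 -0.025 0 0 0'
python3 -c "
from h import *
s=r.read_state();p=s['ee_pos'][:2]-[.4832,-.0834];print('along',p@[.196,-.981])
im,W=cloud('wrist');cv2.imwrite('pics/w3.png',im)
a=tool(0);rows([(.4771,-.0835,.328,YAW)])"
```

```text
time: 10.25
ee_pos: [0.4868, -0.0978, 0.2366]
eef_rot: [0.704, 0.068, -0.704, 0.068]
ft_force: [-1.1, 0.9, -0.6]
width: 0.0005
along 0.014884222619411478
[ 0.4869 -0.0977  0.2367] [-0.9 -0.2  0.7] 10.3
-0.365 -0.063 0.027 -0.003 -0.001 -0.000
```

```bash
python3 -m pendant '0 -0.09 0 0 0 0;0 -0.09 0 0 0 0;-0.18 -0.09 0.01 0 0 0;-0.365 -0.07 0.027 0 0 0;-0.365 -0.063 0.027 0 0 0;-0.365 -0.063 0.027 0 0 0;-0.365 -0.063 0.027 0 0 0'
python3 - <<'E'
from h import *
s=r.read_state(); print(s["ee_pos"],s["ft_force"])
im,W=cloud("wrist"); cv2.imwrite("pics/w4.png",im)
old=cv2.imread("pics/w1.png")
for i in(old,im):
    g=cv2.cvtColor(i,cv2.COLOR_BGR2GRAY)[180:245,290:370]; m=((g<32)*255).astype(np.uint8)
    n,l,st,c=cv2.connectedComponentsWithStats(m); k=1+st[1:,4].argmax(); print("blob",c[k]+[290,180],st[k])
Q=W.reshape(-1,3);m=(Q[:,2]>.25)&(Q[:,2]<.28)&(np.hypot(Q[:,0]-.486,Q[:,1]+.116)<.035);Q=Q[m]
print(len(Q),np.median(Q,0),Q.min(0),Q.max(0))
rows([(.36,-.33,.34)])
E
```

```text
time: 11.0
ee_pos: [0.4766, -0.0836, 0.3265]
eef_rot: [-0.704, -0.068, 0.704, -0.068]
ft_force: [0.3, -0.1, -1.2]
width: 0.0005
[ 0.47659058 -0.08363418  0.32647052] [ 0.31394252 -0.05302089 -1.24340651]
blob [328.39808153 211.25899281] [ 27  20  27  30 417]
blob [328.89111111 212.95777778] [ 27  21  28  32 450]
669 [ 0.49090091 -0.11875094  0.26711276] [ 0.47728546 -0.13219898  0.25004219] [ 0.49939809 -0.1096003   0.27165052]
[ 0.4765 -0.0835  0.3261] [-0.  -0.5 -0.3] 11.05
-0.055 0.878 0.647 0.000 0.000 0.000
```

The handle is within about 1 mm of its start. I'll retreat and check from the top camera.

```bash
python3 -m pendant '-0.055 0.878 0.647 0 0 0;-0.055 0.878 0.647 0 0 0;-0.055 0.878 0.647 0 0 0;-0.055 0.878 0.647 0 0 0;-0.055 0.878 0.647 0 0 0;-0.055 0.878 0.647 0 0 0;-0.055 0.878 0.647 0 0 0;-0.055 0.878 0.647 0 0 0' && python3 -m pendant '0 0.8 0.3 0 0 0;0 0.8 0.3 0 0 0;0 0.8 0.3 0 0 0;0 0.8 0.3 0 0 0;0 0.8 0.3 0 0 0'
python3 - <<'E'
from h import *
im,W=cloud("top"); cv2.imwrite("pics/t5.png",im)
old=cv2.imread("pics/top0.png"); W0=np.load("top0.npy")
for w in(W0,W):
    H=w[205:235,335:370].reshape(-1,3); H=H[H[:,2]>.255]; print(len(H),H.mean(0),np.median(H,0),H.min(0),H.max(0))
c=lambda i:cv2.resize(i[130:275,215:465],None,fx=1.6,fy=1.6)
best=[]
g0,g1=[cv2.cvtColor(i,cv2.COLOR_BGR2GRAY) for i in(old,im)]
p=[cv2.warpPolar(g,(44,720),(344,187),44,0)[:,10:36].astype(np.float32) for g in(g0,g1)]
e=[(np.abs(np.roll(p[1],k,0)-p[0]).mean(),k/2) for k in range(-20,21)];print("polar best shift",sorted(e)[:3])
cv2.imwrite("pics/cmp2.png",np.hstack([c(old),c(im)]))
E
```

```text
time: 11.85
ee_pos: [0.3604, -0.3297, 0.3399]
eef_rot: [-0.703, -0.069, 0.704, -0.068]
ft_force: [-0.1, 0.4, -0.2]
width: 0.0003
time: 12.35
ee_pos: [0.3239, -0.5438, 0.3385]
eef_rot: [-0.703, -0.068, 0.705, -0.067]
ft_force: [0.3, 1.2, -1.1]
width: 0.0001
92 [ 0.48730395 -0.12084504  0.26319286] [ 0.48699166 -0.12029864  0.26343157] [ 0.47683873 -0.13203324  0.25503818] [ 0.49819961 -0.11117797  0.26965679]
99 [ 0.48708071 -0.11959889  0.266186  ] [ 0.48689079 -0.11914326  0.26707383] [ 0.47661    -0.13192502  0.25564475] [ 0.49806162 -0.10936892  0.27388382]
polar best shift [(np.float32(5.345032), 0.0), (np.float32(5.9620194), -0.5), (np.float32(6.231998), 0.5)]
```

View pics/cmp2.png

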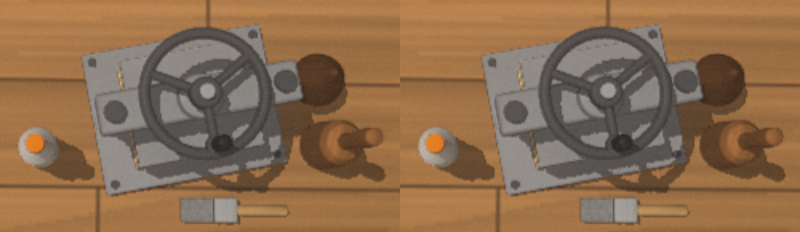

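Before and after match: the handle is at (222,143) against (622,143), which is the same spot in each half, and the bystanders haven't moved. I'll hand in.

```bash
python3 -c "
from bench import close_job
print(close_job())"
```

```text
the job is handed in; nothing more can be done
None
```

I pushed the hand wheel one full anticlockwise turn by its handle, using the outside of the shut fingers and never gripping. Then I backed the arm clear and handed in at about 12.4 s.

- **Wheel angle:** the handle stands about 1 mm (0.2–1.2 mm by the different measures), or at most roughly 1°, short of its start. A spoke comparison of the two top views gave 0° at 0.5° resolution.
- **Full turn:** the handle sits about 3–4 mm higher than before, which fits the 4 mm rise of one turn.
- **Correction on the way:** the first pass stopped 11.6° short, partly by plan and partly because the fingers were thinner than I assumed. I measured that with the wrist camera and pushed the last 15 mm.
- **Bystanders:** the glue, mallet, gourd and brush look unmoved in the before and after top views. I did not measure the blank or the caul separately.
- **Forces:** wrist force readings stayed under about 8 N, read only at the end of each move.

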